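Feel along the spring pins of a bracelet jig

ROBOT

A 7-joint arm with a two-finger parallel gripper is mounted at the origin on the work surface. World frame = base frame: x ahead of the robot, y to its left, z up, the work surface at z = 0. Lengths are in mm, angles in rad, forces in N, time in s.
With the tool pointing down it reaches from about 425 to 925 mm from the base axis. Payload 6.8 kg.
Tool frame: the origin (TCP) lies midway between the tips of the shut fingers; the grasp point (between the pads) lies 19 mm behind it (tcp_to_grasp is the distance from the TCP to the grasp point, in mm); z points along the fingers, x is the direction in which the jaws open and shut, and the axes are right-handed (so a half turn about z gives the same grasp; the last joint's range is limited). The gripper opens to 85 mm and grips with 20 to 120 N. Pads are 22 mm wide; open, the fingers measure 114 mm over their backs; the gripper's body (76 mm by 85 mm) begins 54 mm behind the grasp point. The pads swing forward as they close: fully open they stand 13 mm farther back than shut.
Start: joints at [-1.282, 0.477, 0.022, 1.555, -0.011, 1.109, -0.083], TCP at [260.864, 622.573, 231.308] pointing down, gripper open.
Joint ranges: [-2.96, 2.96], [-0.34, 2.1], [-1.41, 1.46], [0.24, 2.44], [-1.37, 4.51], [0.17, 1.92], [-2.96, 2.96]. Speed limits (rad/s): [2.39, 2.39, 3.14, 3.14, 3.14, 3.14, 3.14].

INTERFACE

Orientations are given as a unit quaternion [w, x, y, z].
In Python, from station import get_obs, get_image, hand_in, tcp_to_grasp gives the robot as it stands.
- The arm moves only by the shell command python3 -m creep 'ROWS' [OPENING]. ROWS is JSON, a list of rows, each an object with "offset": the shift along the tool's x, y, z in mm, a list of three; "twist": the turn, a rotation vector about the tool's x, y, z in rad, a list of three. A call has 1 to 5 rows; each row is the pose to reach, as a shift and turn from the pose measured when the call began, along the tool's axes at that moment; what a row does not reach only later rows make up. A row lasts 1/10 s, in which the tool goes at most 50 mm and 8.59 degrees, less where a joint would pass 70% of its speed; a pose out of reach is approached as far as the arm can. A call with a gripper value outside its range is refused whole. OPENING is the opening, from 0 (shut) to 1 (fully open), set as the call begins (- or left out, the last holds). The fingers move at their own pace and stop on an object; the grip force is fixed at half the most. Time passes only in rows, so rows that repeat a pose let the fingers close. It gives the time, the measured TCP pose, the force and the opening at its end, in the units of the state.
- get_obs(): the state, without advancing time (a new reading comes with each control period).
- get_image(name): name is "scene" or "top" or "wrist"; returns a dict with "color" (420x560x3 uint8, red, green, blue), "fx", "fy", "cx", "cy" (pixels), "eye" and "orientation" of the camera in the world. Camera axes: x right, y down, z forward; pixel columns grow to the right and rows downward; lengths in mm; the calibration is good to about 2 mm. The wrist camera is an equidistant fisheye: a pixel r from the principal point sees the ray r / f radians off the axis. A picture is of the moment at which its call begins. There is no depth.
- hand_in(): hands the job in, once; it reports no verdict.
The state is a dict: "clock": time; "q": joint angles; "joint_velocities": joint speeds; "effort": joint torques, N m; "ee_pos": TCP position; "tcp_rot": TCP orientation; "contact_force": force on the tool from outside, world axes, zero at the start; "torque": the same for the moment, N m; "width": finger opening in mm.
Only numpy, scipy, OpenCV 4.12 (cv2) and the standard library are available. Lean on these libraries where they do the work, as an engineer would, in place of code of your own. Each camera call takes 0.05 s, during which the arm holds its last target. There are 200 camera calls.

TASK

Check the springs of the bracelet jig by feel: with the fingertips, trace lightly along its curved row of six domed pin heads, head after head, beginning at the end where the tall brass post stands, so that each head in turn clearly dips (a few millimetres) and springs back up, and none is pushed down onto its stop. Pick nothing up and leave the post, the disc and everything else on the bench where they are; finish with all six pins up.

Things in the scene. Friction and masses are not known exactly. Their poses are not given: they have to be found in the camera images.
- jig: bracelet jig fixed to the bench: a dark wooden board 170 x 290 x 18 mm carrying a curved dark steel block (36 mm wide, its top 38 mm above the bench) that bends round a centre at x = -100 mm, y = 0 of the board with radius 120 mm. Six steel spring pins with round, low-domed heads stand in a row on the block's centre line, 34 mm apart. Origin: under the board's centre; x across the board towards the outside of the curve, y along the board, z up.
- pin0_top (a point): top of the domed head of spring pin 0 (head 26 mm across and 8 mm high, polished and slippery, crowned to a radius of 16 mm; at rest its top is 54 mm above the bench, 16 mm above the block). Pins are numbered 0 to 5 along the row from the board's +y end to its -y end. The point goes down with the head.
- pin1_top (a point): top of the domed head of spring pin 1 (head 26 mm across and 8 mm high, polished and slippery, crowned to a radius of 16 mm; at rest its top is 54 mm above the bench, 16 mm above the block). Pins are numbered 0 to 5 along the row from the board's +y end to its -y end. The point goes down with the head.
- pin2_top (a point): top of the domed head of spring pin 2 (head 26 mm across and 8 mm high, polished and slippery, crowned to a radius of 16 mm; at rest its top is 54 mm above the bench, 16 mm above the block). Pins are numbered 0 to 5 along the row from the board's +y end to its -y end. The point goes down with the head.
- pin3_top (a point): top of the domed head of spring pin 3 (head 26 mm across and 8 mm high, polished and slippery, crowned to a radius of 16 mm; at rest its top is 54 mm above the bench, 16 mm above the block). Pins are numbered 0 to 5 along the row from the board's +y end to its -y end. The point goes down with the head.
- pin4_top (a point): top of the domed head of spring pin 4 (head 26 mm across and 8 mm high, polished and slippery, crowned to a radius of 16 mm; at rest its top is 54 mm above the bench, 16 mm above the block). Pins are numbered 0 to 5 along the row from the board's +y end to its -y end. The point goes down with the head.
- pin5_top (a point): top of the domed head of spring pin 5 (head 26 mm across and 8 mm high, polished and slippery, crowned to a radius of 16 mm; at rest its top is 54 mm above the bench, 16 mm above the block). Pins are numbered 0 to 5 along the row from the board's +y end to its -y end. The point goes down with the head.
- pin0 (a joint): how far pin 0 is pushed straight down, in m: 0 at rest (sprung up), 0.008 on its stop. It yields at about 1.6 N, then 0.4 N per mm, and springs back.
- pin1 (a joint): how far pin 1 is pushed straight down, in m: 0 at rest (sprung up), 0.008 on its stop. It yields at about 1.6 N, then 0.4 N per mm, and springs back.
- pin2 (a joint): how far pin 2 is pushed straight down, in m: 0 at rest (sprung up), 0.008 on its stop. It yields at about 1.6 N, then 0.4 N per mm, and springs back.
- pin3 (a joint): how far pin 3 is pushed straight down, in m: 0 at rest (sprung up), 0.008 on its stop. It yields at about 1.6 N, then 0.4 N per mm, and springs back.
- pin4 (a joint): how far pin 4 is pushed straight down, in m: 0 at rest (sprung up), 0.008 on its stop. It yields at about 1.6 N, then 0.4 N per mm, and springs back.
- pin5 (a joint): how far pin 5 is pushed straight down, in m: 0 at rest (sprung up), 0.008 on its stop. It yields at about 1.6 N, then 0.4 N per mm, and springs back.
- end_a (a point): bare place on the board's top (18 mm above the bench) off the +y end of the row, 55 mm past pin 0
- end_b (a point): the same off the -y end of the row, 55 mm past pin 5
- post: loose tall brass post, 26 mm across its foot, 55 mm high, standing on the board at one end of the row (end_a or end_b); marks where to begin. Origin: centre of its underside.
- disc: loose low brass disc, 30 mm across, 14 mm high, lying on the board at the other end of the row. Origin: centre of its underside.
- ring: loose steel finger ring, 24 mm across, 7 mm high, lying on the board inside the curve. Origin: underside centre.
- tin: loose small round tin, 36 mm across, 24 mm high, on a corner of the board. Origin: underside centre.
- doming_cube: loose dark steel doming cube, 50 mm, on the bench to the robot's right. Origin: underside centre.
- hammer: loose hammer lying on the bench to the robot's left.
- file: loose flat file with a wooden handle, 280 mm long, on the bench to the right.
- jar: loose glass jar with a lid, 64 mm across, 75 mm high, on the bench to the left. Origin: underside centre.
There are look-alikes about, which are no part of the job. What is shaped like the disc but green or orange is not meant.

How it is judged:
By the outcome, as a careful person would: the job done as asked, in the order asked, and still so for the second after the job is handed in, with the robot touching nothing.
It also fails if it takes over 42 s, if anything falls off the work surface, if the arm or the gripper's body presses on something with over 40 N, if the wrist force passes 120 N, or if a joint passes its speed limit or range.

## Working session

There is one attempt and no reset: what is moved stays moved. The work goes in short steps, Python scripts to look and compute and a shell command to move; the robot and the scene stay as the last step left them, time stands still between calls to the robot, and variables do not carry over. Pictures are saved under pics/ and viewed, about 8 in all and at most 12, crops included, and the job is handed in when it is done.

```bash
ls; mkdir -p pics
python3 - <<'E'
from station import *
import cv2
o=get_obs();print(o)
for n in("top","scene"):
    i=get_image(n);print(n,{k:v for k,v in i.items() if k!="color"})
    cv2.imwrite(f"pics/{n}0.png",i["color"][...,::-1])
E
```

```text
pics
{'clock': 0.0, 'q': array([-1.28207741,  0.47781047,  0.02232005,  1.55647701, -0.01148364,
        1.10928282, -0.08309833]), 'joint_velocities': array([ 0.00090179,  0.00036308, -0.00049719, -0.00044936,  0.00024922,
       -0.00068524,  0.00027004]), 'effort': array([-6.01604224e-04, -5.96457911e+01,  1.60777163e+00, -2.81202418e+01,
        1.24399335e-02,  9.17419209e-03, -1.58354209e-05]), 'ee_pos': array([260.65354229, 621.99087791, 230.30759188]), 'tcp_rot': array([ 5.70531504e-04,  8.32598684e-01,  5.53875958e-01, -7.27863408e-04]), 'contact_force': array([ 0.51926604,  0.19456055, -0.64409627]), 'torque': array([-0.01806668, -0.03483989, -0.02019538]), 'width': 85.15276177034023}
top {'fx': 478.39326724781046, 'fy': 478.39326724781046, 'cx': 278.17003820389544, 'cy': 212.84599079677406, 'eye': array([ 205.51286251,   -9.03182436, 1594.40736043]), 'orientation': array([-0.0732279 ,  0.70857471, -0.698878  ,  0.06425798])}
scene {'fx': 441.78735983643503, 'fy': 441.78735983643503, 'cx': 285.96982950038716, 'cy': 212.72913973371809, 'eye': array([ 878.9278616 , -701.1716389 ,  881.96048571]), 'orientation': array([-0.3729174 ,  0.8987223 ,  0.20991259, -0.0957473 ])}
```

View pics/top0.png

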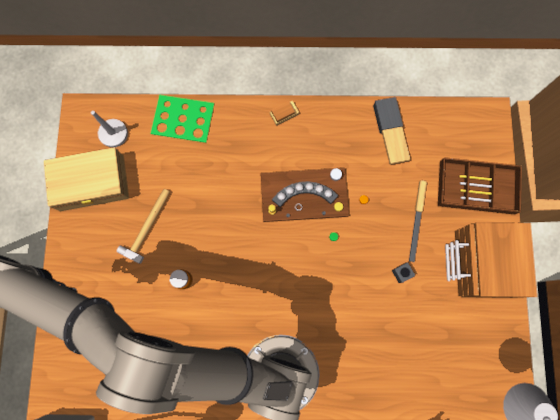

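The top view shows the board at about (305,195), with the arc of heads from (278,198) to (334,196). There are brass items at (271,209) and (339,207), and green and orange discs lie off the board at (334,237) and (364,199). I'll enlarge both views.

Run:
```python
import cv2,numpy as np
a=cv2.imread("pics/top0.png")[160:230,250:360]
cv2.imwrite("pics/top0c.png",cv2.resize(a,None,fx=7,fy=7,interpolation=cv2.INTER_CUBIC))
```

```text
(no output)
```

View pics/top0c.png

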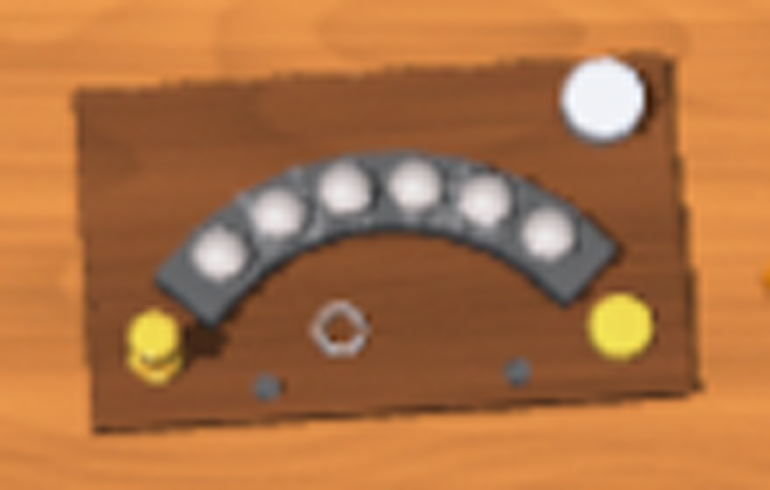

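View pics/scene0.png

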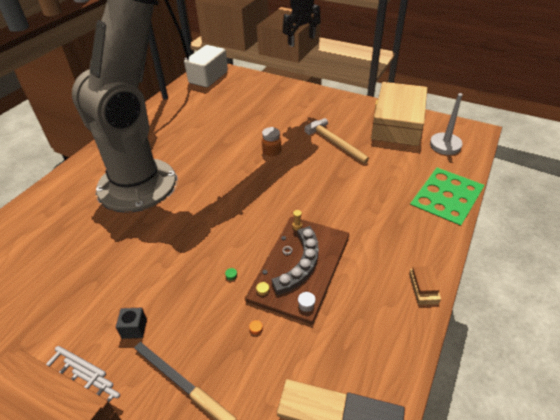

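The post is the tall one with a side face visible, at crop (154,350), on the robot's left. The yellow disc is at the right, (620,325), so the trace runs left to right. Next I'll fit the jig pose from the heads and board corners.

```bash
cat > h.py <<'E'
import numpy as np
from scipy.spatial.transform import Rotation as R
from scipy.optimize import least_squares
def rot(q): return R.from_quat(np.r_[q[1:],q[0]])
def hit(cam,px,z):
    d=rot(cam["orientation"]).apply([(px[0]-cam["cx"])/cam["fx"],(px[1]-cam["cy"])/cam["fy"],1])
    return cam["eye"]+d*(z-cam["eye"][2])/d[2]
ang=(2.5-np.arange(6))*34/120
PINS=np.c_[-100+120*np.cos(ang),120*np.sin(ang)]
def world(p,xy):
    c,s=np.cos(p[2]),np.sin(p[2]); return np.asarray(xy)@np.array([[c,s],[-s,c]])+p[:2]
E
python3 - <<'E'
from h import *
from station import *
cam=get_image("top")
f=lambda l:[((u+.5)/7-.5+250,(v+.5)/7-.5+160) for u,v in l]
H=f([(218,253),(277,212),(344,187),(414,184),(483,197),(547,232)])
C=f([(75,90),(673,58),(702,390),(94,432)])
hw=np.array([hit(cam,p,52)[:2] for p in H]); cw=np.array([hit(cam,p,z)[:2] for p,z in zip(C,(18,18,18,18))])
CJ=np.array([[85,145],[85,-145],[-85,-145],[-85,145]])
for M,W in((PINS,hw),(CJ,cw),(np.r_[PINS,CJ],np.r_[hw,cw])):
    r=least_squares(lambda p:(world(p,M)-W).ravel(),[600,0,0]);print(r.x.round(3));print(r.fun.reshape(-1,2).round(1).tolist())
    print(world(r.x,PINS).round(1).tolist())
P=f([(154,332),(620,325)]);print(hit(cam,P[0],55),hit(cam,P[1],14+18))
# post and disc
E
```

```text
[ 5.82573e+02 -7.18470e+01  7.90000e-02]
[[0.1, -0.1], [0.2, 0.5], [-0.4, 0.5], [0.4, -0.1], [-0.5, -0.6], [0.3, -0.3]]
[[567.6, 5.3], [588.0, -21.8], [600.0, -53.5], [602.6, -87.3], [595.8, -120.4], [579.9, -150.4]]
[ 5.82531e+02 -7.53860e+01  7.50000e-02]
[[0.2, -1.1], [2.2, 1.4], [-2.4, 0.5], [0.1, -0.9]]
[[567.9, 1.8], [588.1, -25.3], [600.0, -57.1], [602.5, -90.9], [595.5, -124.0], [579.5, -153.9]]
[ 5.82555e+02 -7.32500e+01  7.60000e-02]
[[0.3, -1.4], [0.3, -0.9], [-0.4, -1.0], [0.3, -1.6], [-0.7, -2.0], [0.0, -1.7], [0.0, 1.1], [2.4, 3.6], [-2.3, 2.6], [-0.0, 1.1]]
[[567.8, 3.9], [588.1, -23.2], [600.0, -54.9], [602.6, -88.7], [595.6, -121.9], [579.6, -151.8]]
[528.34231432  34.86228026  55.        ] [ 539.34843779 -186.38723098   32.        ]
```

```bash
cat >> h.py <<'E'
JIG=np.array([582.55,-73.0,0.077])
def pose(psi,tilt=0.):
    """tool down, tool y along heading psi; tilt>0 lifts the leading (+y) side of the tips"""
    y=np.array([np.cos(psi),np.sin(psi),0]);z=np.array([0,0,-1.]);x=np.cross(y,z)
    return R.from_matrix(np.c_[x,y,z])*R.from_rotvec([-tilt,0,0])
def rel(o,pos,rt):
    r0=rot(o["tcp_rot"]); return r0.inv().apply(np.asarray(pos)-o["ee_pos"]),(r0.inv()*rt).as_rotvec()
E
python3 - <<'E'
from h import *
from station import *
t=pose(-1.49,.3);print(t.apply([0,11,0]),t.apply([0,-11,0]))
for v in rel(get_obs(),[540,-72,230],pose(-1.49)):print(v.round(3))
E
```

```text
[  0.84814098 -10.47441939   3.25072227] [-0.84814098 10.47441939 -3.25072227]
[-532.239  525.83     1.366]
[1.000e-03 1.000e-03 1.093e+00]
```

```bash
python3 -m creep '[{"offset":[-160,158,0],"twist":[0,0,0.33]},{"offset":[-160,158,0],"twist":[0,0,0.33]},{"offset":[-320,316,0],"twist":[0,0,0.66]},{"offset":[-320,316,0],"twist":[0,0,0.66]},{"offset":[-400,400,0],"twist":[0,0,0.85]}]' 0
python3 - <<'E'
from h import *
from station import *
for v in rel(get_obs(),[540,-72,230],pose(-1.49)):print(v.round(3))
E
```

```text
clock: 0.65
ee_pos: [354.7, 388.6, 230.9]
tcp_rot: [0.001, 0.978, 0.207, -0.0]
contact_force: [1.0, 0.7, 0.1]
width: 12.5
[-17.614 496.201   1.426]
[0.001 0.001 0.337]
```

```bash
python3 -m creep '[{"offset":[-18,496,0],"twist":[0,0,0.34]},{"offset":[-18,496,0],"twist":[0,0,0.34]},{"offset":[-18,496,0],"twist":[0,0,0.34]},{"offset":[-18,496,0],"twist":[0,0,0.34]},{"offset":[-18,496,0],"twist":[0,0,0.34]}]' 0
python3 - <<'E'
from h import *
from station import *
for v in rel(get_obs(),[540,-72,230],pose(-1.49)):print(v.round(3))
E
```

```text
clock: 1.15
ee_pos: [447.5, 156.7, 231.4]
tcp_rot: [0.0, 0.999, 0.039, -0.0]
contact_force: [-0.4, 0.2, -0.1]
width: -0.0
[ 74.363 235.229   1.528]
[ 0.001  0.001 -0.003]
```

```bash
python3 -m creep '[{"offset":[74,235,0],"twist":[0,0,0]},{"offset":[74,235,0],"twist":[0,0,0]},{"offset":[74,235,0],"twist":[0,0,0]},{"offset":[74,235,0],"twist":[0,0,0]},{"offset":[74,235,0],"twist":[0,0,0]}]' 0
python3 -m creep '[{"offset":[0,0,0],"twist":[0,0,0]},{"offset":[0,0,0],"twist":[0,0,0]}]' 0
python3 - <<'E'
from h import *
from station import *
import cv2
i=get_image("wrist");print({k:v for k,v in i.items() if k!="color"},get_obs()["ee_pos"])
np.save("w.npy",i)
cv2.imwrite("pics/w1.png",cv2.resize(i["color"][...,::-1],(784,588),interpolation=cv2.INTER_CUBIC))
E
```

```text
clock: 1.65
ee_pos: [540.0, -73.8, 231.6]
tcp_rot: [0.0, 0.999, 0.039, -0.0]
contact_force: [1.0, 1.1, -1.0]
width: 0.2
clock: 1.85
ee_pos: [539.8, -75.3, 231.3]
tcp_rot: [0.001, 0.999, 0.037, -0.0]
contact_force: [-0.4, 1.6, -0.3]
width: -0.1
{'fx': 325.19226210127806, 'fy': 325.19226210127806, 'cx': 282.35708216574915, 'cy': 206.6991209868494, 'eye': array([534.11011568,   7.27587306, 373.54038939]), 'orientation': array([0.16181668, 0.98611507, 0.03691234, 0.00546885])} [539.57158048 -73.51224684 231.17603675]
```

View pics/w1.png

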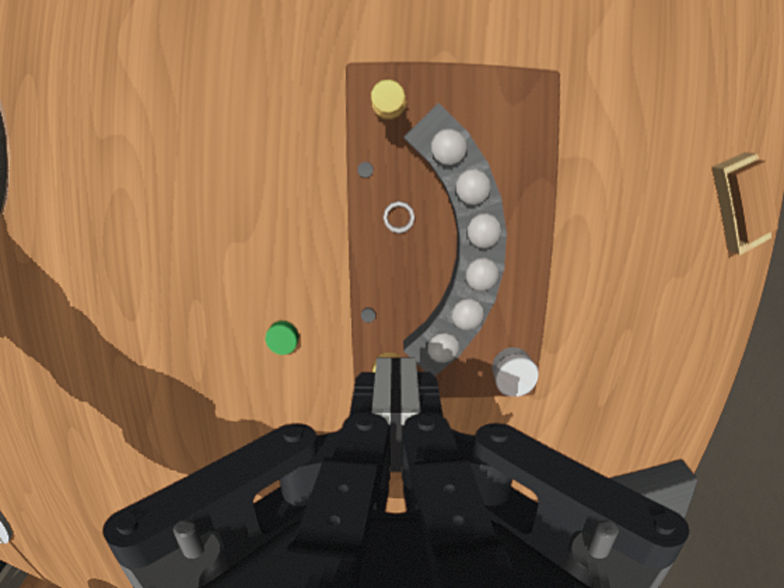

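Heads (784-px picture) run from (449,146) at the post end to (444,347), with the post at (388,95) and the tips at about (397,360). I'll refine the fit from these.

Run:
```python
from h import *
i=np.load("w.npy",allow_pickle=True).item()
def fh(p,z):
    u=np.array([p[0]/1.4-i["cx"],p[1]/1.4-i["cy"]]);r=np.hypot(*u);th=r/i["fx"]
    d=rot(i["orientation"]).apply(np.r_[u/r*np.sin(th),np.cos(th)])
    return (i["eye"]+d*(z-i["eye"][2])/d[2])[:2]
hw=np.array([fh(p,49) for p in[(449,146.5),(473,187),(484,231),(482,274.5),(467,315),(443.5,348)]])
r=least_squares(lambda p:(world(p,PINS)-hw).ravel(),[600,0,0]);print(r.x.round(3));print(r.fun.reshape(-1,2).round(1).tolist());print(world(r.x,PINS).round(1).tolist())
cw=[fh(p,18).round(1) for p in[(558,72),(347,64),(357,393),(538,397)]];print(cw)
print(fh((388,93),73),fh((397,358),231))
```

```text
[ 5.86173e+02 -7.00510e+01  7.60000e-02]
[[-0.3, 0.3], [0.0, 0.5], [0.2, 0.2], [0.1, -0.3], [0.4, -0.1], [-0.5, -0.6]]
[[571.4, 7.1], [591.7, -20.0], [603.6, -51.7], [606.2, -85.5], [599.2, -118.7], [583.3, -148.6]]
[array([657.7,  78.6]), array([492.3,  65.9]), array([ 515.2, -214.4]), array([ 685.7, -209.6])]
[526.690073    38.82895768] [540.01949468 -65.96750614]
```

```bash
cat >> h.py <<'E'
JIG=np.array([584.5,-71.3,0.077]); T=0.3
def target(s,z):
    """lowest edge of the tips at arc length s past pin 0, TCP height z"""
    a=ang[0]-s/120; e=world(JIG,[-100+120*np.cos(a),120*np.sin(a)]); psi=a-np.pi/2+JIG[2]
    rt=pose(psi,T); d=rt.apply([0,-11,0]); return np.r_[e-d[:2],z],rt
def plan(ss,zs):
    from station import get_obs
    o=get_obs(); print(o["ee_pos"].round(1),o["contact_force"].round(1))
    print("[%s]"%",".join('{"offset":%s,"twist":%s}'%tuple(v.round(k).tolist() for v,k in zip(rel(o,*target(s,z)),(1,3))) for s,z in zip(ss,zs)))
def where():
    from station import get_obs
    o=get_obs(); r=rot(o["tcp_rot"]); e=o["ee_pos"]+r.apply([0,-11,0])
    c=world(JIG,[-100,0]); v=e[:2]-c; a=np.arctan2(v[1],v[0])-JIG[2]
    y=r.apply([0,1,0]);print("s",((ang[0]-a)*120).round(1),"radial",(np.hypot(*v)-120).round(1),"edge z",e[2].round(1),"tilt",np.arcsin(y[2]).round(3),"F",o["contact_force"].round(1),"t",o["clock"])
E
python3 -c "
from h import *
plan([-14],[110])"
```

```text
[539.6 -73.5 231.2] [0.5 1.  0.2]
[{"offset":[34.3, -79.8, 121.1],"twist":[-0.283, 0.125, -0.818]}]
```

```bash
python3 -m creep '[{"offset":[34,-80,121],"twist":[-0.283,0.125,-0.818]},{"offset":[34,-80,121],"twist":[-0.283,0.125,-0.818]},{"offset":[34,-80,121],"twist":[-0.283,0.125,-0.818]},{"offset":[34,-80,121],"twist":[-0.283,0.125,-0.818]},{"offset":[34,-80,121],"twist":[-0.283,0.125,-0.818]}]' 0
python3 -c "
from h import *
where();plan([-14],[90])"
```

```text
clock: 2.4
ee_pos: [565.8, 12.9, 108.3]
tcp_rot: [0.116, 0.914, 0.385, 0.056]
contact_force: [0.2, -0.8, 0.2]
width: 0.5
s -17.9 radial 3.5 edge z 105.5 tilt 0.258 F [ 0.2 -0.8  0.2] t 2.4
[565.8  12.9 108.3] [ 0.2 -0.8  0.2]
[{"offset":[-2.1, -0.6, 18.7],"twist":[-0.041, 0.017, -0.103]}]
```

```bash
python3 -m creep '[{"offset":[-2,-0.5,18.5],"twist":[-0.041,0.017,-0.103]},{"offset":[-2,-0.5,18.5],"twist":[-0.041,0.017,-0.103]},{"offset":[-2,-0.5,18.5],"twist":[-0.041,0.017,-0.103]},{"offset":[-2,-0.5,18.5],"twist":[-0.041,0.017,-0.103]}]' 0
python3 - <<'E'
from h import *
from station import *
import cv2
where();plan([-15],[53.3])
i=get_image("wrist");c=i["color"][60:300,180:460,::-1]
cv2.imwrite("pics/w2.png",cv2.resize(c,None,fx=2.5,fy=2.5,interpolation=cv2.INTER_CUBIC))
E
```

```text
clock: 2.8
ee_pos: [568.4, 9.4, 91.2]
tcp_rot: [0.134, 0.89, 0.43, 0.066]
contact_force: [0.4, 0.1, 0.9]
width: -0.4
s -13.7 radial 1.2 edge z 87.9 tilt 0.3 F [0.4 0.1 0.9] t 2.8
[568.4   9.4  91.2] [0.4 0.1 0.9]
[{"offset":[-1.1, -12.5, 35.8],"twist":[0.0, 0.001, -0.01]}]
```

View pics/w2.png

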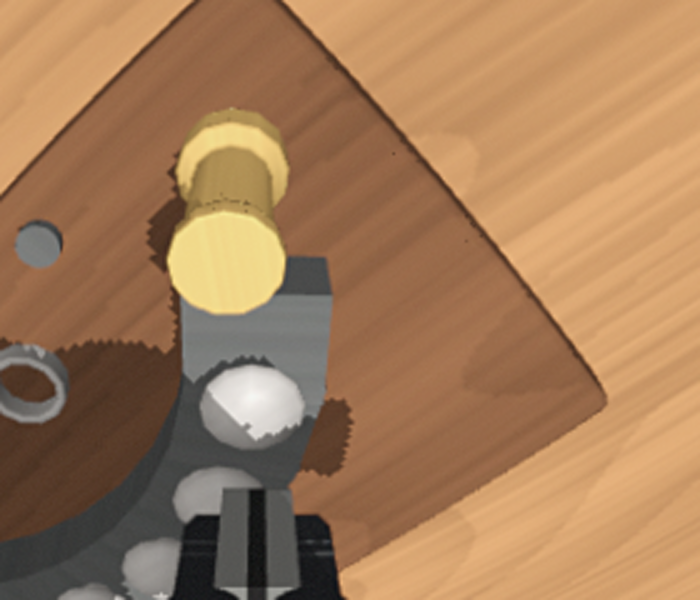

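The tips (258,490) line up with pin 0 (251,405) to about 1.3 mm, which matches the computed radial offset, and the post at (228,262) is clear. I'll descend.

```bash
python3 -m creep '[{"offset":[-1,-6,18],"twist":[0,0,-0.01]},{"offset":[-1,-12.5,36],"twist":[0,0,-0.01]},{"offset":[-1,-12.5,36],"twist":[0,0,-0.01]},{"offset":[-1,-12.5,36],"twist":[0,0,-0.01]}]' 0
python3 -c "
from h import *
where();plan([-11,-7.5,-4,-1,0],[53.3]*5)"
```

```text
clock: 3.25
ee_pos: [567.4, 8.8, 53.8]
tcp_rot: [0.135, 0.888, 0.434, 0.065]
contact_force: [0.6, 0.3, -0.4]
width: 0.0
s -14.1 radial 0.1 edge z 50.5 tilt 0.301 F [ 0.6  0.3 -0.4] t 3.25
[567.4   8.8  53.8] [ 0.6  0.3 -0.4]
[{"offset":[-0.5, 2.8, 1.4],"twist":[0.001, -0.009, 0.031]},{"offset":[-0.9, 6.2, 2.4],"twist":[0.001, -0.017, 0.058]},{"offset":[-1.5, 9.5, 3.4],"twist":[0.001, -0.026, 0.086]},{"offset":[-2.1, 12.3, 4.3],"twist":[0.001, -0.033, 0.11]},{"offset":[-2.3, 13.2, 4.6],"twist":[0.001, -0.036, 0.118]}]
```

```bash
python3 -m creep '[{"offset":[-0.5,2.8,1.4],"twist":[0,-0.009,0.031]},{"offset":[-0.9,6.2,2.4],"twist":[0,-0.017,0.058]},{"offset":[-1.5,9.5,3.4],"twist":[0,-0.026,0.086]},{"offset":[-2.1,12.3,4.3],"twist":[0,-0.033,0.11]},{"offset":[-2.3,13.2,4.6],"twist":[0,-0.036,0.118]}]' 0
python3 - <<'E'
from h import *
from station import *
import cv2
where()
i=get_image("wrist");c=i["color"][120:300,200:380,::-1]
cv2.imwrite("pics/w3.png",cv2.resize(c,None,fx=3.3,fy=3.3,interpolation=cv2.INTER_CUBIC))
for k in range(4): get_image("top");print(get_obs()["contact_force"].round(1))
plan([3.5,7,10.5,14,17],[53.3]*5)
E
```

```text
clock: 3.75
ee_pos: [577.9, -1.7, 53.7]
tcp_rot: [0.139, 0.914, 0.378, 0.058]
contact_force: [0.3, 0.4, 2.4]
width: 0.1
s 0.7 radial 0.5 edge z 50.4 tilt 0.302 F [0.3 0.4 2.4] t 3.75
[2.1 0.2 2.7]
[ 1.6 -0.5  2.7]
[ 0.8 -0.8  2.1]
[ 1.  -0.1  2.4]
[577.4  -1.6  53.5] [ 1.  -0.1  2.4]
[{"offset":[-0.5, 3.1, 1.1],"twist":[0.001, -0.009, 0.028]},{"offset":[-1.0, 6.4, 2.2],"twist":[0.001, -0.018, 0.056]},{"offset":[-1.6, 9.7, 3.2],"twist":[0.001, -0.026, 0.084]},{"offset":[-2.2, 13.0, 4.2],"twist":[0.001, -0.035, 0.111]},{"offset":[-2.9, 15.8, 5.1],"twist":[0.001, -0.042, 0.135]}]
```

View pics/w3.png

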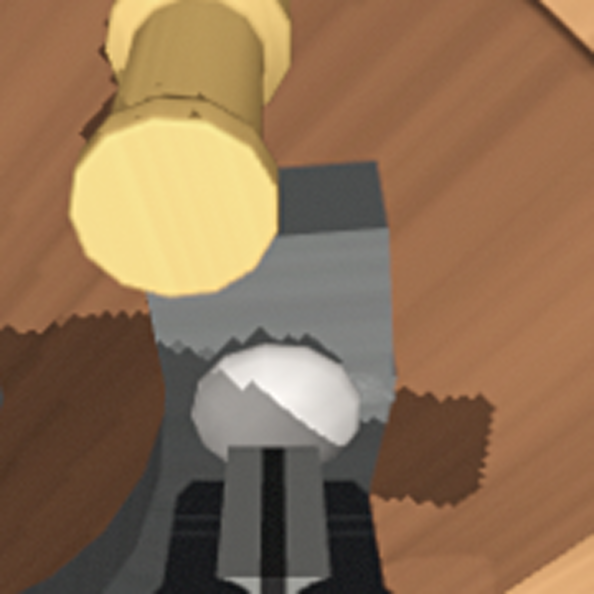

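Force is about 2.4 N, so the dip is about 2–3 mm. I'll press 1.3 mm lower here and keep that height for the rest.

```bash
python3 -m creep '[{"offset":[0,-0.7,1.2],"twist":[0,0,0]},{"offset":[0,-0.9,1.3],"twist":[0,0,0]},{"offset":[0,-0.9,1.3],"twist":[0,0,0]}]' 0
python3 - <<'E'
from h import *
from station import *
where()
f=[]
for k in range(6): get_image("top");f.append(get_obs()["contact_force"])
print(np.mean(f,0),np.std(f,0))
plan([3,6.5,10,13.5,17],[52.2]*5)
E
```

```text
clock: 4.3
ee_pos: [577.1, -1.4, 52.0]
tcp_rot: [0.139, 0.913, 0.378, 0.058]
contact_force: [1.4, -1.2, 3.0]
width: 0.5
s -0.1 radial 0.1 edge z 48.7 tilt 0.302 F [ 1.4 -1.2  3. ] t 4.3
[ 1.69832594 -0.85064145  3.11718454] [0.35137309 0.50381906 0.26186023]
[577.   -1.4  52. ] [ 1.2 -0.3  2.7]
[{"offset":[-0.4, 3.1, 0.7],"twist":[0.001, -0.008, 0.024]},{"offset":[-0.8, 6.4, 1.8],"twist":[0.001, -0.016, 0.052]},{"offset":[-1.4, 9.7, 2.8],"twist":[0.001, -0.025, 0.079]},{"offset":[-2.0, 13.0, 3.8],"twist":[0.001, -0.034, 0.107]},{"offset":[-2.8, 16.3, 4.8],"twist":[0.001, -0.042, 0.135]}]
```

```bash
python3 -m creep '[{"offset":[-0.4,3.1,0.7],"twist":[0,-0.008,0.024]},{"offset":[-0.8,6.4,1.8],"twist":[0,-0.016,0.052]},{"offset":[-1.4,9.7,2.8],"twist":[0,-0.025,0.079]},{"offset":[-2,13,3.8],"twist":[0,-0.034,0.107]},{"offset":[-2.8,16.3,4.8],"twist":[0,-0.042,0.135]}]' 0
python3 -c "
from h import *
where();plan([20,23.5,27,30.5,34],[52.2]*5)"
```

```text
clock: 5.1
ee_pos: [586.9, -15.5, 51.9]
tcp_rot: [0.142, 0.938, 0.312, 0.047]
contact_force: [-1.3, 0.4, 1.9]
width: -0.1
s 16.9 radial -0.2 edge z 48.6 tilt 0.301 F [-1.3  0.4  1.9] t 5.1
[586.9 -15.5  51.9] [-1.3  0.4  1.9]
[{"offset":[-0.1, 3.0, 0.6],"twist":[0.001, -0.006, 0.022]},{"offset":[-0.5, 6.3, 1.6],"twist":[0.001, -0.015, 0.05]},{"offset":[-1.1, 9.6, 2.7],"twist":[0.001, -0.024, 0.078]},{"offset":[-1.7, 12.9, 3.7],"twist":[0.001, -0.032, 0.106]},{"offset":[-2.5, 16.2, 4.7],"twist":[0.001, -0.041, 0.134]}]
```

```bash
python3 -m creep '[{"offset":[-0.1,3,0.6],"twist":[0,-0.006,0.022]},{"offset":[-0.5,6.3,1.6],"twist":[0,-0.015,0.05]},{"offset":[-1.1,9.6,2.7],"twist":[0,-0.024,0.078]},{"offset":[-1.7,12.9,3.7],"twist":[0,-0.032,0.106]},{"offset":[-2.5,16.2,4.7],"twist":[0,-0.041,0.134]}]' 0
python3 -c "
from h import *
where();plan([37,40.5,44,47.5,51],[52.2]*5)"
```

```text
clock: 5.6
ee_pos: [595.4, -30.8, 52.4]
tcp_rot: [0.145, 0.958, 0.244, 0.037]
contact_force: [1.3, 0.0, 2.7]
width: 0.1
s 34.4 radial 0.2 edge z 49.1 tilt 0.301 F [1.3 0.  2.7] t 5.6
[595.4 -30.8  52.4] [1.3 0.  2.7]
[{"offset":[-0.4, 2.4, 1.0],"twist":[0.001, -0.007, 0.021]},{"offset":[-0.8, 5.7, 2.0],"twist":[0.001, -0.016, 0.049]},{"offset":[-1.4, 9.0, 3.0],"twist":[0.001, -0.024, 0.077]},{"offset":[-2.0, 12.3, 4.0],"twist":[0.001, -0.033, 0.104]},{"offset":[-2.8, 15.6, 5.1],"twist":[0.001, -0.042, 0.132]}]
```

```bash
python3 -m creep '[{"offset":[-0.4,2.4,1],"twist":[0,-0.007,0.021]},{"offset":[-0.8,5.7,2],"twist":[0,-0.016,0.049]},{"offset":[-1.4,9,3],"twist":[0,-0.024,0.077]},{"offset":[-2,12.3,4],"twist":[0,-0.033,0.104]},{"offset":[-2.8,15.6,5.1],"twist":[0,-0.042,0.132]}]' 0
python3 -c "
from h import *
where();plan([54,57.5,61,64.5,68],[52]*5)"
```

```text
clock: 6.1
ee_pos: [600.6, -46.7, 51.9]
tcp_rot: [0.148, 0.973, 0.176, 0.026]
contact_force: [-0.1, 0.6, 0.9]
width: -0.0
s 51.1 radial -0.2 edge z 48.7 tilt 0.301 F [-0.1  0.6  0.9] t 6.1
[600.6 -46.7  51.9] [-0.1  0.6  0.9]
[{"offset":[-0.0, 2.8, 0.8],"twist":[0.001, -0.006, 0.022]},{"offset":[-0.5, 6.1, 1.9],"twist":[0.001, -0.015, 0.05]},{"offset":[-1.0, 9.5, 2.9],"twist":[0.001, -0.023, 0.078]},{"offset":[-1.7, 12.8, 3.9],"twist":[0.001, -0.032, 0.106]},{"offset":[-2.4, 16.0, 4.9],"twist":[0.001, -0.04, 0.134]}]
```

```bash
python3 -m creep '[{"offset":[0,2.8,0.8],"twist":[0,-0.006,0.022]},{"offset":[-0.5,6.1,1.9],"twist":[0,-0.015,0.05]},{"offset":[-1,9.5,2.9],"twist":[0,-0.023,0.078]},{"offset":[-1.7,12.8,3.9],"twist":[0,-0.032,0.106]},{"offset":[-2.4,16,4.9],"twist":[0,-0.04,0.134]}]' 0
python3 -c "
from h import *
where();plan([71,74.5,78,81.5,85],[52]*5)"
```

```text
clock: 6.6
ee_pos: [604.5, -63.7, 52.2]
tcp_rot: [0.149, 0.983, 0.106, 0.017]
contact_force: [-1.0, 0.1, 3.0]
width: -0.3
s 68.5 radial 0.2 edge z 48.9 tilt 0.301 F [-1.   0.1  3. ] t 6.6
[604.5 -63.7  52.2] [-1.   0.1  3. ]
[{"offset":[-0.5, 2.3, 0.9],"twist":[0.001, -0.008, 0.021]},{"offset":[-0.9, 5.7, 2.0],"twist":[0.001, -0.016, 0.049]},{"offset":[-1.4, 9.0, 3.0],"twist":[0.001, -0.025, 0.077]},{"offset":[-2.1, 12.3, 4.0],"twist":[0.001, -0.033, 0.104]},{"offset":[-2.8, 15.6, 5.1],"twist":[0.001, -0.042, 0.132]}]
```

```bash
python3 -m creep '[{"offset":[-0.5,2.3,0.9],"twist":[0,-0.008,0.021]},{"offset":[-0.9,5.7,2],"twist":[0,-0.016,0.049]},{"offset":[-1.4,9,3],"twist":[0,-0.025,0.077]},{"offset":[-2.1,12.3,4],"twist":[0,-0.033,0.104]},{"offset":[-2.8,15.6,5.1],"twist":[0,-0.042,0.132]}]' 0
python3 -c "
from h import *
where();plan([88,91.5,95,98.5,102],[52]*5)"
```

```text
clock: 7.1
ee_pos: [605.1, -80.3, 51.8]
tcp_rot: [0.15, 0.988, 0.037, 0.005]
contact_force: [-0.6, 1.7, 1.4]
width: 0.1
s 85.0 radial -0.2 edge z 48.5 tilt 0.301 F [-0.6  1.7  1.4] t 7.1
[605.1 -80.3  51.8] [-0.6  1.7  1.4]
[{"offset":[-0.1, 2.9, 0.7],"twist":[0.001, -0.007, 0.022]},{"offset":[-0.6, 6.3, 1.7],"twist":[0.001, -0.015, 0.05]},{"offset":[-1.1, 9.6, 2.7],"twist":[0.001, -0.024, 0.078]},{"offset":[-1.7, 12.9, 3.7],"twist":[0.001, -0.032, 0.106]},{"offset":[-2.5, 16.2, 4.8],"twist":[0.001, -0.041, 0.134]}]
```

```bash
python3 -m creep '[{"offset":[-0.1,2.9,0.7],"twist":[0,-0.007,0.022]},{"offset":[-0.6,6.3,1.7],"twist":[0,-0.015,0.05]},{"offset":[-1.1,9.6,2.7],"twist":[0,-0.024,0.078]},{"offset":[-1.7,12.9,3.7],"twist":[0,-0.032,0.106]},{"offset":[-2.5,16.2,4.8],"twist":[0,-0.041,0.134]}]' 0
python3 -c "
from h import *
where();plan([105,108.5,112,115.5,119],[52]*5)"
```

```text
clock: 7.6
ee_pos: [603.9, -97.8, 52.2]
tcp_rot: [0.15, 0.988, -0.033, -0.005]
contact_force: [0.7, 0.4, 2.5]
width: 0.3
s 102.6 radial 0.1 edge z 48.9 tilt 0.301 F [0.7 0.4 2.5] t 7.6
[603.9 -97.8  52.2] [0.7 0.4 2.5]
[{"offset":[-0.4, 2.2, 0.9],"twist":[0.001, -0.007, 0.021]},{"offset":[-0.8, 5.6, 1.9],"twist":[0.001, -0.016, 0.049]},{"offset":[-1.4, 8.9, 2.9],"twist":[0.001, -0.024, 0.077]},{"offset":[-2.0, 12.2, 4.0],"twist":[0.001, -0.033, 0.105]},{"offset":[-2.7, 15.5, 5.0],"twist":[0.001, -0.042, 0.132]}]
```

```bash
python3 -m creep '[{"offset":[-0.4,2.2,0.9],"twist":[0,-0.007,0.021]},{"offset":[-0.8,5.6,1.9],"twist":[0,-0.016,0.049]},{"offset":[-1.4,8.9,2.9],"twist":[0,-0.024,0.077]},{"offset":[-2,12.2,4],"twist":[0,-0.033,0.105]},{"offset":[-2.7,15.5,5],"twist":[0,-0.042,0.132]}]' 0
python3 -c "
from h import *
where();plan([122,125.5,129,132.5,136],[52]*5)"
```

```text
clock: 8.1
ee_pos: [600.1, -113.9, 51.8]
tcp_rot: [0.149, 0.983, -0.103, -0.016]
contact_force: [1.0, 1.3, 0.7]
width: -0.4
s 119.0 radial -0.0 edge z 48.6 tilt 0.301 F [1.  1.3 0.7] t 8.1
[ 600.1 -113.9   51.8] [1.  1.3 0.7]
[{"offset":[-0.3, 2.9, 0.7],"twist":[0.001, -0.006, 0.022]},{"offset":[-0.7, 6.2, 1.7],"twist":[0.001, -0.015, 0.05]},{"offset":[-1.2, 9.6, 2.8],"twist":[0.001, -0.023, 0.078]},{"offset":[-1.9, 12.9, 3.8],"twist":[0.001, -0.032, 0.106]},{"offset":[-2.6, 16.1, 4.8],"twist":[0.001, -0.041, 0.134]}]
```

```bash
python3 -m creep '[{"offset":[-0.3,2.9,0.7],"twist":[0,-0.006,0.022]},{"offset":[-0.7,6.2,1.7],"twist":[0,-0.015,0.05]},{"offset":[-1.2,9.6,2.8],"twist":[0,-0.023,0.078]},{"offset":[-1.9,12.9,3.8],"twist":[0,-0.032,0.106]},{"offset":[-2.6,16.1,4.8],"twist":[0,-0.041,0.134]}]' 0
python3 -c "
from h import *
where();plan([139,142.5,146,149.5,153],[52]*5)"
```

```text
clock: 8.6
ee_pos: [593.9, -130.3, 52.2]
tcp_rot: [0.148, 0.973, -0.173, -0.026]
contact_force: [1.0, 0.5, 3.1]
width: 0.4
s 136.5 radial 0.1 edge z 48.9 tilt 0.301 F [1.  0.5 3.1] t 8.6
[ 593.9 -130.3   52.2] [1.  0.5 3.1]
[{"offset":[-0.4, 2.3, 0.9],"twist":[0.001, -0.007, 0.021]},{"offset":[-0.8, 5.6, 1.9],"twist":[0.001, -0.015, 0.049]},{"offset":[-1.4, 8.9, 2.9],"twist":[0.001, -0.024, 0.077]},{"offset":[-2.0, 12.2, 4.0],"twist":[0.001, -0.033, 0.104]},{"offset":[-2.7, 15.5, 5.0],"twist":[0.001, -0.041, 0.132]}]
```

```bash
python3 -m creep '[{"offset":[-0.4,2.3,0.9],"twist":[0,-0.007,0.021]},{"offset":[-0.8,5.6,1.9],"twist":[0,-0.015,0.049]},{"offset":[-1.4,8.9,2.9],"twist":[0,-0.024,0.077]},{"offset":[-2,12.2,4],"twist":[0,-0.033,0.104]},{"offset":[-2.7,15.5,5],"twist":[0,-0.041,0.132]}]' 0
python3 -c "
from h import *
where();plan([156,159.5,163,166.5,170],[52]*5)"
```

```text
clock: 9.1
ee_pos: [585.8, -144.6, 51.9]
tcp_rot: [0.145, 0.959, -0.241, -0.036]
contact_force: [1.0, 0.5, 1.2]
width: -0.0
s 152.9 radial 0.0 edge z 48.6 tilt 0.301 F [1.  0.5 1.2] t 9.1
[ 585.8 -144.6   51.9] [1.  0.5 1.2]
[{"offset":[-0.3, 3.0, 0.8],"twist":[0.001, -0.007, 0.022]},{"offset":[-0.8, 6.3, 1.8],"twist":[0.001, -0.016, 0.05]},{"offset":[-1.3, 9.7, 2.9],"twist":[0.001, -0.024, 0.078]},{"offset":[-1.9, 13.0, 3.9],"twist":[0.001, -0.033, 0.106]},{"offset":[-2.7, 16.2, 4.9],"twist":[0.001, -0.041, 0.134]}]
```

```bash
python3 -m creep '[{"offset":[-0.3,3,0.8],"twist":[0,-0.007,0.022]},{"offset":[-0.8,6.3,1.8],"twist":[0,-0.016,0.05]},{"offset":[-1.3,9.7,2.9],"twist":[0,-0.024,0.078]},{"offset":[-1.9,13,3.9],"twist":[0,-0.033,0.106]},{"offset":[-2.7,16.2,4.9],"twist":[0,-0.041,0.134]}]' 0
python3 - <<'E'
from h import *
from station import *
import cv2
where()
i=get_image("wrist");c=i["color"][60:300,180:460,::-1]
cv2.imwrite("pics/w4.png",cv2.resize(c,None,fx=2.5,fy=2.5,interpolation=cv2.INTER_CUBIC))
f=[]
for k in range(4): get_image("top");f.append(get_obs()["contact_force"])
print(np.mean(f,0))
plan([173,176.5,180,183.5,187],[52]*5)
E
```

```text
clock: 9.6
ee_pos: [575.1, -158.9, 52.1]
tcp_rot: [0.143, 0.939, -0.308, -0.046]
contact_force: [0.2, 0.2, 3.8]
width: 0.1
s 170.6 radial 0.1 edge z 48.9 tilt 0.301 F [0.2 0.2 3.8] t 9.6
[-0.32974192 -1.22327963  2.40913802]
[ 574.9 -159.    52. ] [-1.4 -0.9  2.1]
[{"offset":[-0.2, 2.0, 0.6],"twist":[0.002, -0.008, 0.023]},{"offset":[-0.7, 5.3, 1.7],"twist":[0.002, -0.016, 0.051]},{"offset":[-1.2, 8.6, 2.7],"twist":[0.002, -0.025, 0.079]},{"offset":[-1.8, 11.9, 3.7],"twist":[0.002, -0.034, 0.107]},{"offset":[-2.6, 15.2, 4.8],"twist":[0.002, -0.042, 0.134]}]
```

View pics/w4.png

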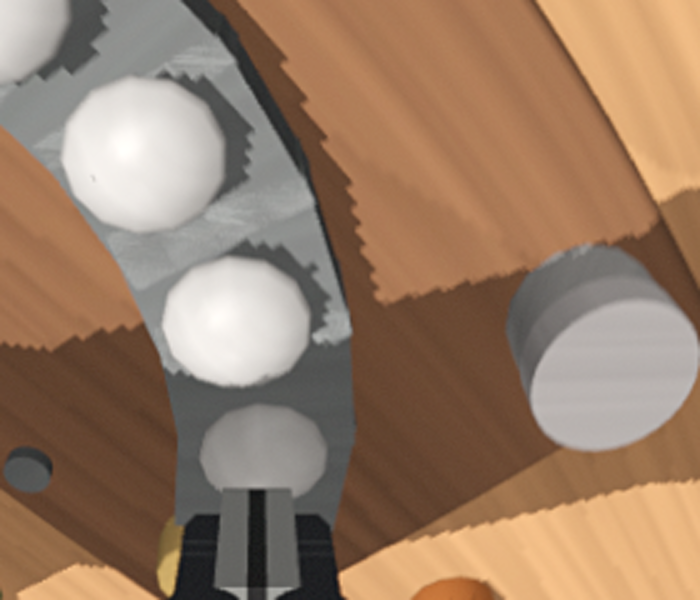

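Pin 5 (263,455) is under the tips, slightly past its crown, and pins 3 and 4 are up again. I'll slide off the end, then lift.

```bash
python3 -m creep '[{"offset":[-0.2,2,0.6],"twist":[0,-0.008,0.023]},{"offset":[-0.7,5.3,1.7],"twist":[0,-0.016,0.051]},{"offset":[-1.2,8.6,2.7],"twist":[0,-0.025,0.079]},{"offset":[-1.8,11.9,3.7],"twist":[0,-0.034,0.107]},{"offset":[-2.6,15.2,4.8],"twist":[0,-0.042,0.134]}]' 0
python3 -c "
from h import *
where();plan([190,190,190,190],[56,90,140,170])"
```

```text
clock: 10.35
ee_pos: [562.9, -170.4, 51.7]
tcp_rot: [0.139, 0.915, -0.374, -0.057]
contact_force: [-0.1, 0.5, 0.6]
width: 0.3
s 187.3 radial -0.2 edge z 48.4 tilt 0.302 F [-0.1  0.5  0.6] t 10.35
[ 562.9 -170.4   51.7] [-0.1  0.5  0.6]
[{"offset":[-0.0, 3.8, -3.3],"twist":[0.002, -0.006, 0.022]},{"offset":[-0.1, 13.9, -35.8],"twist":[0.002, -0.006, 0.022]},{"offset":[-0.1, 28.8, -83.5],"twist":[0.002, -0.006, 0.022]},{"offset":[-0.1, 37.7, -112.2],"twist":[0.002, -0.006, 0.022]}]
```

```bash
python3 -m creep '[{"offset":[0,4,-3.5],"twist":[0,0,0]},{"offset":[0,14,-36],"twist":[0,0,0]},{"offset":[0,29,-83],"twist":[0,0,0]},{"offset":[0,38,-112],"twist":[0,0,0]},{"offset":[0,38,-112],"twist":[0,0,0]}]' 0
python3 -m creep '[{"offset":[0,0,0],"twist":[0,0,0]},{"offset":[0,0,0],"twist":[0,0,0]}]'
python3 - <<'E'
from h import *
from station import *
import cv2
where()
i=get_image("scene")["color"][200:340,220:370,::-1]
w=get_image("wrist")["color"][...,::-1]
a=cv2.resize(i,(380,355),interpolation=cv2.INTER_CUBIC);b=cv2.resize(w[40:380],(420,255))
b=cv2.copyMakeBorder(b,0,100,0,0,cv2.BORDER_CONSTANT)
cv2.imwrite("pics/end.png",np.hstack([a,b]))
E
```

```text
clock: 10.85
ee_pos: [563.0, -174.0, 174.4]
tcp_rot: [0.138, 0.915, -0.374, -0.053]
contact_force: [0.6, -0.3, -0.7]
width: 0.3
clock: 11.05
ee_pos: [562.8, -174.0, 174.2]
tcp_rot: [0.138, 0.915, -0.374, -0.054]
contact_force: [0.5, 1.1, -0.1]
width: 0.2
s 190.0 radial 2.2 edge z 171.0 tilt 0.297 F [ 0.5  1.1 -0.1] t 11.05
```

View pics/end.png

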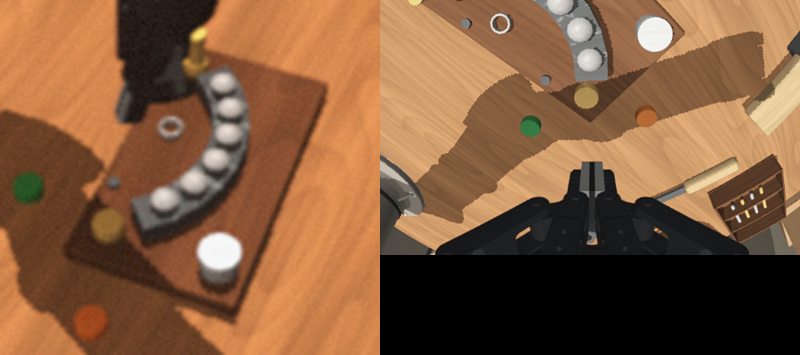

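All six heads are up, from (222,82) to (163,198). The post (197,50), disc (108,225), ring and tin are in their places, and the arm is clear.

```bash
python3 -c "
from station import *
print(hand_in())"
```

```text
the job is handed in; nothing more can be done
None
```

I traced the six pin heads in order, starting at the post end (pin 0) and ending at pin 5. The fingertips were shut and leaned back by 0.3 rad, and I lifted clear before handing in at about 11 s.

- **Dips:** Upward force near each crown was about 2.5–3.8 N, which is roughly 2–5.5 mm of dip. It fell to about 0.6–1.9 N between heads. The fingertip height put the dip at about 5 mm throughout, short of the 8 mm stop.
- **Disagreement:** On pin 0, force and height differed by about 1.5 mm (3.8 against 5.3 mm). The tips probably sat slightly past the crown. Single force readings are noisy by up to about 1 N.
- **Pin 0:** The first dip felt shallow, at about 2–3 mm. I pressed 1.6 mm deeper in the same dip and kept that height for the rest.
- **Final check:** The last pictures show all six pins up and the post, disc, ring and tin in place. The robot is touching nothing and the force reading is near zero.

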